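Lock the analyser's sloping service cover with the service key

TASK

Lock the blue sloping service cover of the white analyser: take the orange service key out of its holder and with its blade turn both slotted cover screws clockwise until each stops with its slot in line with the green marks beside it. Then stand the key upright in its holder again and let go. Only the key may press on the analyser, and leave the sharps pot, the tube rack and the specimen cup where they stand.

Things in the scene. Friction and masses are not known exactly. Their poses are not given: they have to be found in the camera images.
- analyser: White benchtop analyser, fixed, 280 (x) x 270 (y) mm. Origin: centre of its underside, z up, -x towards its low front. The front is a slope rising to the back (+x) at 0.60 rad (34 deg) from level, from 50 mm high at x = -110 mm to 166 mm at x = +60 mm; behind it a hood 180 mm high, x from +55 to +170 mm.
- cover: Blue service cover, 135 (x) x 235 (y) mm, fixed flat on the slope, with two slotted screws 160 mm apart at its y = +80 and -80 mm. Origin: its middle, on the slope. x points straight up the slope, z square out of it (34 deg from vertical, leaning to the analyser's front). Green marks lie above and below each screw head.
- screw_left_head (a point): Left cover screw (+y side): steel head 32 mm in diameter, standing 10 mm out of the slope; one straight slot across it, 6.5 mm wide, 6 mm deep, 29 mm long, open at both ends, the same either way round. Point: centre of the slot's mouth, level with the head's top. z points out of the slope along the screw's axis, x along the slot; the frame turns with the head.
- screw_right_head (a point): Right cover screw (-y side), the same as the left one.
- screw_left (a joint): Turn of the left screw, rad: 0 unlocked, grows clockwise seen looking onto the head, 1.30 at the hard stop = locked; there the slot runs straight up and down the slope, in line with the green marks. Starts between 0 and 0.5. Stays where it is left; takes about 0.08 N m to turn. The screw does not move along its axis.
- screw_right (a joint): Turn of the right screw, the same as the left one.
- key: Service key, about 90 g, upright in its holder, blade down. Origin: middle of the blade's lower edge, z up the key. Blade 18 (x) x 3 mm (y), to z = 12 mm; shaft 10 mm in diameter to z = 45; black flange 36 mm in diameter to z = 51; orange handle 26 (x) x 20 mm (y; grip these flats) to z = 111. The same after a half turn. In a slot the blade has about 0.2 rad of play each way.
- holder: Grey block, fixed, 66 x 66 x 60 mm high. Origin: centre of its underside, z up. A square hole 24 mm wide goes down through its middle; the key hangs in it, flange on the block's top, blade along the holder's x, key's origin 15 mm above the bench. Stands left or right in front of the analyser, in exchange with the sharps pot.
- holder_mouth (a point): Centre of the holder's hole, on its top face 60 mm above the bench.
- sharps_pot: Yellow round pot with lid, 92 mm in diameter, 90 mm high, loose, a bystander. Origin: centre of its underside.
- tube_rack: White rack with amber tubes, 75 x 170 mm, 97 mm high, loose, a bystander. Origin: centre of its underside.
- specimen_cup: Clear cup with a red lid, 66 mm in diameter, 72 mm high, loose, a bystander. Origin: centre of its underside.
There are look-alikes about, which are no part of the job. There is more than one size of the key; the one meant has the size given above.

How it is judged:
By the outcome, as a careful person would: the job done as asked, in the order asked, and still so for the second after the job is handed in, with the robot touching nothing.
It also fails if it takes over 56 s, if anything falls off the work surface, if the arm or the gripper's body presses on something with over 40 N, if the wrist force passes 120 N, or if a joint passes its speed limit or range.

ROBOT

A 7-joint arm with a two-finger parallel gripper is mounted at the origin on the work surface. World frame = base frame: x ahead of the robot, y to its left, z up, the work surface at z = 0. Lengths are in mm, angles in rad, forces in N, time in s.
With the tool pointing down it reaches from about 400 to 900 mm from the base axis. Payload 5.6 kg.
Tool frame: the origin (TCP) lies midway between the tips of the shut fingers; the grasp point (between the pads) lies 19 mm behind it; z points along the fingers, y is the line along which they close (so a half turn about z gives the same grasp; the last joint's range is limited). The gripper opens to 92 mm and grips with 3 to 60 N. Pads are 20 mm wide; open, the fingers measure 128 mm over their backs; the gripper's body (75 mm by 189 mm) begins 69 mm behind the grasp point.
Start: joints at [1.091, 0.468, -0.012, 1.603, 0.006, 1.071, -0.056], TCP at [274.939, -588.997, 214.592] pointing down, gripper open.
Joint ranges: [-2.53, 2.53], [-0.31, 2.02], [-1.57, 1.55], [0.28, 2.44], [-1.29, 4.43], [0.15, 1.84], [-2.92, 2.92]. Speed limits (rad/s): [2.57, 2.57, 3.14, 3.14, 3.14, 3.14, 3.14].

INTERFACE

Orientations are given as a rotation vector (axis times angle).
In Python, from cell import robot, grip, kin, viewer gives the robot as it stands. Calls block until the motion is done:
- robot.movep(position, orientation): joint-space move of the TCP to a pose.
- robot.servo_line(position, feed=150, rotation=None): straight line of the TCP; rotation=None keeps the orientation; feed is the mean speed in mm/s.
- robot.goto_joints(angles): joint-space move.
- grip(opening, newtons=None): opening from 0.0 (shut) to 1.0 (fully open); newtons is the grip in N (None keeps the last); returns when the fingers have stopped.
- robot.hold(seconds).
- kin.ik(position, orientation): joint angles nearest the present ones, or None.
- robot.observe(): the state.
- viewer.read_camera(name): name is "scene" or "top"; returns the picture (420x560x3 uint8, red, green, blue); there is no depth.
- viewer.camera_info(name): a dict with "camera_matrix" (3x3 intrinsics, pixels), "k1" (the pictures are not rectified: a ray, as slopes to the right and down, at radius r is drawn at 1 + k1 r^2 times it, then the intrinsics apply), "R" (3x3) and "t" (3): a world point X has camera coordinates R X + t. Camera axes: x right, y down, z forward; pixel columns grow to the right and rows downward; lengths in mm; the calibration is good to about 2 mm. A picture is of the moment at which its call begins. camera_info takes no time and is no camera call.
A pose or a line that the arm cannot do raises robot.IKError and nothing moves.
- robot.job_done(): hands the job in; it is judged then, once.
Trained networks look in the newest picture that a camera, given by its name, has taken for a name from the list of things; names that differ only in an ending like _2 or _b are one class to them, and where a whole thing is asked for, a point or a joint stands for the part that bears it (a point fixed in the world has none). Each returns a list of dicts, best first, with "confidence" (0 to 1); they miss things now and then, are a little off and sometimes report something else, mostly with a low value. They report only what shows in the picture. A call takes as long as a camera call. They do not tell look-alikes from the thing itself.
- viewer.silhouettes(name, camera): "mask" (420x560 bool, what is visible of it).
- viewer.pinpoint(name, camera): "at" ([x, y, z] in mm, in the coordinates of the camera as it stood for that picture, good to about 4 mm: a listed point, or the origin of a listed thing).
The state is a dict: "t": time; "joints": joint angles; "joint_velocities": joint speeds; "joint_torque": joint torques, N m; "tcp_pos": TCP position; "tcp_rot": TCP orientation; "contact_force": force on the tool from outside, world axes, zero at the start; "wrist_torque": the same for the moment, N m; "grip_width": opening from 0.0 (shut) to 1.0 (fully open); "grip_force": force on a finger pad.
Only numpy, scipy, OpenCV 4.12 (cv2) and the standard library are available. Lean on these libraries where they do the work, as an engineer would, in place of code of your own. Each camera call takes 0.05 s, during which the arm holds its last target. There are 200 camera calls.

## Working session

There is one attempt and no reset: what is moved stays moved. The work goes in short steps, each a Python script; the robot and the scene stay as the last script left them, time stands still between calls to the robot, and variables do not carry over. Pictures are saved under pics/ and viewed, at most 10 in all, crops included, and the job is handed in when it is done.

```bash
ls; mkdir -p pics; cat > h.py <<'E'
import numpy as np, cv2
from scipy.spatial.transform import Rotation as Rn
from cell import robot, grip, kin, viewer
def info(c):
    i=viewer.camera_info(c); return [np.array(i[k],float) for k in("camera_matrix","R","t")]+[float(i["k1"])]
def toworld(p,c):
    K,R,t,k=info(c); return R.T@(np.array(p)-t)
def proj(X,c):
    K,R,t,k=info(c); p=R@np.array(X,float)+t; s=p[:2]/p[2]; s=s*(1+k*(s@s)); return (K@np.r_[s,1])[:2]
def ray(uv,c):
    K,R,t,k=info(c); d=np.linalg.solve(K,np.r_[uv,1])[:2]; s=d.copy()
    for _ in range(20): s=d/(1+k*(s@s))
    v=R.T@np.r_[s,1]; return -R.T@t, v/np.linalg.norm(v)
def save(n,im): cv2.imwrite('pics/'+n,im[:,:,::-1])
E
python3 - <<'E'
from h import *
ims=[]
for c in("scene","top"):
    im=viewer.read_camera(c); ims.append(im); save(c+'0.png',im)
    K,R,t,k=info(c); print(c,(-R.T@t).round(),K[0,0],R[2].round(2))
    for n in("key","holder","holder_mouth","cover","analyser","screw_left_head","screw_right_head","sharps_pot","tube_rack","specimen_cup"):
        for d in viewer.pinpoint(n,c):
            w=toworld(d["at"],c); print(n,round(d["confidence"],2),w.round(1),proj(w,c).round())
o=robot.observe();print(o["t"],o["tcp_pos"],o["grip_width"])
E
```

```text
pics
scene [1296.  536.  880.] 500.9126473987069 [-0.62 -0.45 -0.64]
key 0.69 [444.9 233.   -1. ] [384. 268.]
key 0.66 [452.8 323.4  11.8] [418. 282.]
holder 0.87 [448.2 322.9   5.7] [418. 282.]
holder_mouth 0.6 [455.8 320.4  59.9] [420. 268.]
cover 0.82 [565.9 -25.2 111. ] [270. 221.]
screw_left_head 0.49 [551.7  53.9 118.5] [301. 228.]
screw_right_head 0.53 [ 561.8 -108.   112.9] [244. 207.]
sharps_pot 0.94 [ 460.6 -322.6    1.4] [211. 193.]
tube_rack 0.93 [682.9 377.2   5.7] [395. 362.]
specimen_cup 0.88 [ 682.9 -357.9   -0.8] [147. 230.]
top [ 462.  -23. 1353.] 514.7295151249474 [ 0.08  0.01 -1.  ]
key 0.75 [450.5 318.1  15.2] [150. 245.]
key 0.56 [444.8 225.3   1.7] [187. 247.]
holder 0.69 [455.5 317.   -4.1] [153. 243.]
holder 0.32 [ 461.6 -329.1    2.8] [399. 243.]
holder_mouth 0.67 [453.9 320.2  58.6] [145. 243.]
cover 0.96 [564.7 -29.5 103.7] [285. 199.]
analyser 0.66 [586.5 -22.5   1.8] [282. 194.]
screw_left_head 0.64 [557.2  55.6 117. ] [250. 202.]
screw_left_head 0.5 [689.8 374.7  -3.1] [134. 154.]
screw_right_head 0.73 [ 689.6 -357.5    3.8] [410. 157.]
screw_right_head 0.45 [ 561.1 -108.   115.2] [317. 201.]
sharps_pot 0.57 [ 459.4 -326.9    3.5] [399. 244.]
tube_rack 0.97 [ 6.894e+02  3.754e+02 -2.000e-01] [133. 154.]
specimen_cup 0.85 [ 686.6 -360.2    4.5] [411. 158.]
1.1 [ 274.88706269 -588.99747732  214.56466362] 0.9973680955767114
```

View pictures.

View pics/scene0.png

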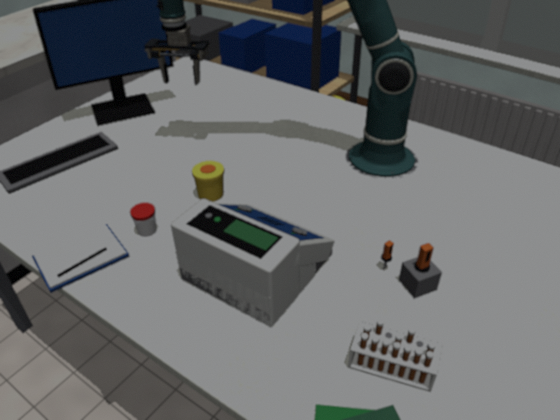

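```bash
python3 - <<'E'
import cv2,numpy as np
a=cv2.imread('pics/top0.png');b=cv2.imread('pics/scene0.png')
k=cv2.resize(a[205:275,110:230],(800,467),interpolation=cv2.INTER_CUBIC)
s=cv2.resize(a[165:230,220:350],(800,400),interpolation=cv2.INTER_CUBIC)
cv2.imwrite('pics/c1.png',cv2.resize(np.vstack([k,s]),(554,600)))
E
```

```text
(no output)
```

View pics/c1.png

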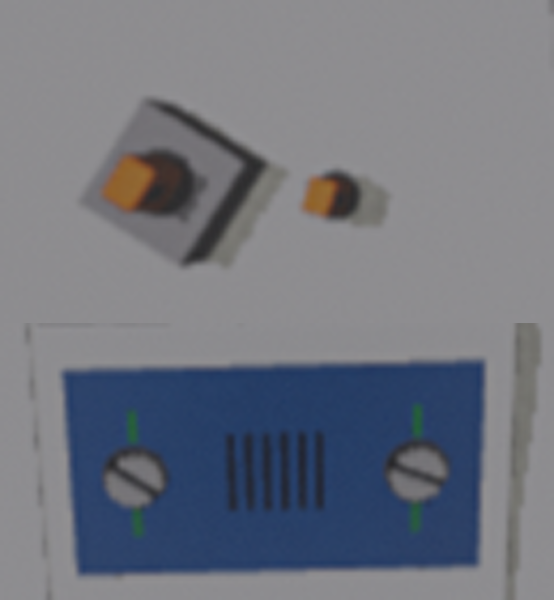

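The key in the holder (scene ~(424,257), top ~(150,245)) is the full-size one. The look-alike is the small orange key standing free at scene ~(387,250), top ~(187,247). The slots point at about 10 o'clock. Next I'll fit models to both views.

```bash
cat > fit.py <<'E'
from h import *
from scipy.optimize import minimize
ims={c:cv2.imread(f'pics/{c}0.png')[:,:,::-1] for c in("scene","top")}
S=4
def hullmask(P,c,sub=S):
    m=np.zeros((420*sub,560*sub),np.uint8); q=np.array([proj(p,c) for p in P])
    q=((q+.5)*sub-.5)
    cv2.fillConvexPoly(m,cv2.convexHull((q*16).round().astype(np.int32)),255,shift=4); return cv2.resize(m,(560,420),interpolation=cv2.INTER_AREA)/255.
def box(lx,ly,z0,z1): return np.array([[a*lx/2,b*ly/2,z] for a in(-1,1) for b in(-1,1) for z in(z0,z1)])
def place(P,x,y,z,yaw): return P@Rn.from_euler('z',yaw).as_matrix().T+[x,y,z]
if __name__=="__main__":
    H={}
    for c in ims:
        viewer.read_camera(c)
        d=viewer.silhouettes("holder",c); k=viewer.silhouettes("key",c)
        print(c,[(round(e["confidence"],2),e["mask"].sum(),np.argwhere(e["mask"]).mean(0).round()) for e in d+k])
        hc=proj([452,320,60],c)
        near=lambda e: np.linalg.norm(np.argwhere(e["mask"]).mean(0)[::-1]-hc)<25
        H[c]=(np.any([e["mask"] for e in d if near(e)],0)|np.any([e["mask"] for e in k if near(e)],0)).astype(float)
        hsv=cv2.cvtColor(np.ascontiguousarray(ims[c]),cv2.COLOR_RGB2HSV).astype(int)
        np.save(f'H_{c}.npy',H[c])
    ang=np.linspace(0,2*np.pi,24)
    ring=lambda r,z:np.c_[r*np.cos(ang),r*np.sin(ang),0*ang+z]
    def cost(p,cs=("scene","top")):
        e=0
        for c in cs:
            m=np.maximum(hullmask(place(box(66,66,0,60),p[0],p[1],0,p[2]),c),np.maximum(hullmask(place(ring(18,66),p[0],p[1],0,0),c),hullmask(place(box(26,20,66,126),p[0],p[1],0,p[2]),c)))
            e+=np.abs(m-H[c]).sum()
        return e
    for cs in(("scene","top"),("scene",),("top",)):
        b=min((minimize(cost,[453,320,y0],args=(cs,),method='Nelder-Mead',options=dict(initial_simplex=[[453,320,y0],[459,320,y0],[453,326,y0],[453,320,y0+.2]])) for y0 in(-.6,-.3)),key=lambda r:r.fun)
        print('holder',cs,b.x.round(2),b.fun)
    # handle orange
    def om(c):
        a=ims[c].astype(float); return np.clip((a[:,:,0]-a[:,:,2]*1.0-30)/60,0,1)
    for c in ims:
        o=om(c);u,v=proj([452,320,96],c).astype(int); w=np.zeros_like(o); w[v-18:v+18,u-16:u+16]=1; H[c]=o*w
        print(c,(o*w).sum(),o.max())
    # cover corners in top
    a=ims["top"].astype(int); blue=((a[:,:,2]-a[:,:,0])>40).astype(np.uint8); blue[:, :215]=0; blue[:,360:]=0; blue[:160]=0;blue[235:]=0
    hull=cv2.convexHull(cv2.findNonZero(blue)); q=cv2.approxPolyN(hull,4) if hasattr(cv2,'approxPolyN') else cv2.boxPoints(cv2.minAreaRect(hull))
    print('quad',np.array(q).reshape(-1,2))
    B=cv2.fillConvexPoly(np.zeros((420,560),np.uint8),hull,1).astype(float)
    Rs=Rn.from_euler('y',-.6).as_matrix()
    def cp(p): return place((box(135,235,0,1))@Rs.T,p[0],p[1],p[3],p[2])
    for z in(104,108,112):
        f=lambda p:np.abs(hullmask(cp([*p,z]),"top")-B).sum()
        r=minimize(f,[565,-27,0],method='Nelder-Mead',options=dict(initial_simplex=[[565,-27,0],[571,-27,0],[565,-21,0],[565,-27,.1]]))
        print('cover',z,r.x.round(3),r.fun)
    sc=cv2.resize(np.ascontiguousarray(ims["scene"][195:260,220:345]),(800,416),interpolation=cv2.INTER_CUBIC); save('c2.png',sc)
E
python3 fit.py
```

```text
scene [(0.94, np.int64(375), array([258., 424.])), (0.71, np.int64(237), array([253., 387.]))]
top [(0.58, np.int64(659), array([244., 149.])), (0.61, np.int64(201), array([244., 142.]))]Traceback (most recent call last):
  File "fit.py", line 31, in <module>
    b=min((minimize(cost,[453,320,y0],args=(cs,),method='Nelder-Mead',options=dict(initial_simplex=[[453,320,y0],[459,320,y0],[453,326,y0],[453,320,y0+.2]])) for y0 in(-.6,-.3)),key=lambda r:r.fun)
  File "fit.py", line 31, in <genexpr>
    b=min((minimize(cost,[453,320,y0],args=(cs,),method='Nelder-Mead',options=dict(initial_simplex=[[453,320,y0],[459,320,y0],[453,326,y0],[453,320,y0+.2]])) for y0 in(-.6,-.3)),key=lambda r:r.fun)
           ~~~~~~~~^^^^^^^^^^^^^^^^^^^^^^^^^^^^^^^^^^^^^^^^^^^^^^^^^^^^^^^^^^^^^^^^^^^^^^^^^^^^^^^^^^^^^^^^^^^^^^^^^^^^^^^^^^^^^^^^^^^^^^^^^^^^^^^^^^^^^^^^^^
    res = _minimize_neldermead(fun, x0, args, callback, bounds=bounds,
                               **options)
    fsim[j] = func(sim[j])
              ~~~~^^^^^^^^
    fx = function(np.copy(x), *(wrapper_args + args))
  File "fit.py", line 27, in cost
    m=np.maximum(hullmask(place(box(66,66,0,60),p[0],p[1],0,p[2]),c),np.maximum(hullmask(place(ring(18,66),p[0],p[1],0,0),c),hullmask(place(box(26,20,66,126),p[0],p[1],0,p[2]),c)))
                 ~~~~~~~~^^^^^^^^^^^^^^^^^^^^^^^^^^^^^^^^^^^^^^^^^^^
  File "fit.py", line 6, in hullmask
    m=np.zeros((420*sub,560*sub),np.uint8); q=np.array([proj(p,c) for p in P])
                                                        ~~~~^^^^^
  File "h.py", line 9, in proj
    K,R,t,k=info(c); p=R@np.array(X,float)+t; s=p[:2]/p[2]; s=s*(1+k*(s@s)); return (K@np.r_[s,1])[:2]
            ~~~~^^^
  File "h.py", line 5, in info
    i=viewer.camera_info(c); return [np.array(i[k],float) for k in("camera_matrix","R","t")]+[float(i["k1"])]
ValueError: time passes only in moves, steps and waits
```

```bash
sed -i 's/^def info/import functools\n@functools.cache\ndef info/' h.py
python3 - <<'E'
s=open('fit.py').read()
s=s.replace("        hsv=","        a=ims[c].astype(float); o=a[:,:,0]-a[:,:,2]>35; w=np.zeros_like(o); u,v=proj([452,320,96],c).astype(int); w[v-18:v+18,u-16:u+16]=1; H[c]=np.maximum(H[c],o&w)\n        hsv=")
open('fit.py','w').write(s)
E
python3 fit.py
```

```text
scene [(0.86, np.int64(1055), array([278., 419.])), (0.75, np.int64(209), array([252., 387.])), (0.55, np.int64(412), array([258., 424.])), (0.42, np.int64(971), array([222., 273.]))]
top [(0.76, np.int64(562), array([245., 150.])), (0.54, np.int64(224), array([244., 143.])), (0.4, np.int64(110), array([247., 181.])), (0.23, np.int64(1232), array([243., 404.]))]
holder ('scene', 'top') [451.55 322.73  -0.54] 199.26666666666668
holder ('scene',) [450.9  323.06  -0.55] 74.54901960784315
holder ('top',) [450.65 319.9   -0.53] 115.1607843137255
scene 112.0 1.0
top 78.41666666666667 1.0
quad [[332 221]
 [238 223]
 [235 176]
 [332 174]]
cover 104 [ 5.65245e+02 -2.76210e+01  3.80000e-02] 103.39607843137256
cover 108 [ 5.64925e+02 -2.75330e+01  3.60000e-02] 123.2235294117647
cover 112 [ 5.646e+02 -2.756e+01  3.300e-02] 151.38039215686274
```

View pics/c2.png

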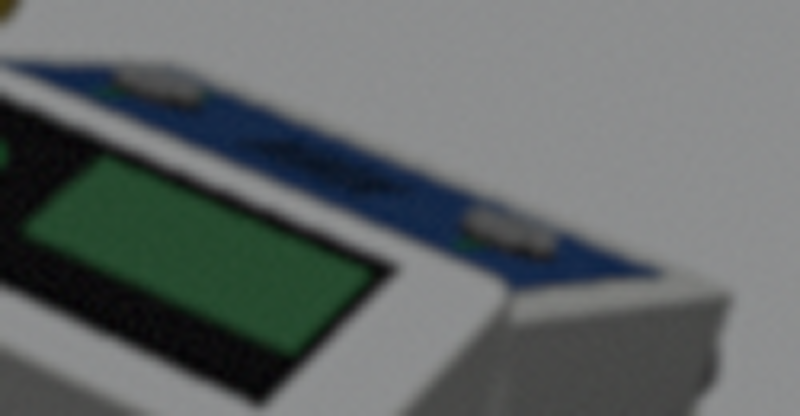

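```bash
cat > fit2.py <<'E'
from fit import *
from scipy.ndimage import map_coordinates, gaussian_filter
Rs=Rn.from_euler('y',-.6).as_matrix(); ang=np.linspace(0,2*np.pi,32)
ring=lambda r,z:np.c_[r*np.cos(ang),r*np.sin(ang),0*ang+z]
def W(P,p): return place(np.atleast_2d(P)@Rs.T,p[0],p[1],p[2],p[3])
p0=[565,-27.5,108,.03]
N={};ROI={}
for c in ims:
    a=ims[c].astype(float); br=a[:,:,2]-a[:,:,0]
    ref=np.percentile(br[hullmask(W(box(125,225,0,1),p0),c)>.9],70); n=np.clip(1-br/ref,0,1)
    n[(a[:,:,1]-a[:,:,0])>.5*ref]=0 if False else n[(a[:,:,1]-a[:,:,0])>.5*ref]
    grn=(a[:,:,1]-np.maximum(a[:,:,0],a[:,:,2]))>12; n[grn]=0
    roi=np.zeros_like(n,bool)
    for s in(80,-80):
        roi|=hullmask(W(ring(26,2),p0)+W([0,s,0],p0)-W([0,0,0],p0),c)>.5
    roi&=hullmask(W(box(131,231,0,1),p0),c)>.5 if c=="top" else hullmask(np.vstack([W(box(126,228,0,1),p0),W([[0,80,10],[0,-80,10]],p0)]),c)>.5
    N[c]=n;ROI[c]=roi
head=np.vstack([ring(16,0),ring(16,10)])
def cost(p,cs=("scene","top")):
    e=0
    for c in cs:
        m=np.maximum(*[gaussian_filter(hullmask(W(head+[0,s,0],p),c),.6) for s in(80,-80)])
        e+=(((m-N[c])**2)[ROI[c]]).sum()
    return e
def nm(f,x0,d,**k):
    x0=np.array(x0,float); return minimize(f,x0,method='Nelder-Mead',options=dict(initial_simplex=np.vstack([x0]+[x0+np.eye(len(x0))[i]*d[i] for i in range(len(x0))]),xatol=.02,fatol=.01),**k)
if __name__=="__main__":
    r=nm(cost,p0,[4,4,4,.05]); p=r.x; print('cover',p.round(3),r.fun)
    for c in ims:
        r=nm(lambda q:cost([q[0],q[1],p[2],q[2]],(c,)),[p[0],p[1],p[3]],[4,4,.05]); print(c,'only (z fixed)',r.x.round(3),r.fun)
    np.save('cover.npy',p)
    for nme,s in(("left",80),("right",-80)):
        print(nme,'slot mouth',W([0,s,10],p)[0].round(1),[proj(W([0,s,10],p)[0],c).round(1) for c in ims])
        g=ims["top"].astype(float).mean(2); best=[]
        for dx in(-1.5,0,1.5):
          for dy in(-1.5,0,1.5):
            for th in np.arange(-.3,1.6,.02):   # joint-turn remaining: slot dir rotated +th (ccw about z) from upslope
                u=np.linspace(-13,13,15); P=np.array([[a*np.cos(th)-b*np.sin(th)+dx,a*np.sin(th)+b*np.cos(th)+s+dy,9] for a in u for b in(-1.5,0,1.5)])
                q=np.array([proj(x,"top") for x in W(P,p)]); best.append((map_coordinates(g,[q[:,1],q[:,0]],order=1).mean(),round(th,2),dx,dy))
        best.sort(); print(best[:4])
    def orange(c):
        a=ims[c].astype(float); d=a[:,:,0]-a[:,:,2]; u,v=proj([452,320,96],c).astype(int); w=np.zeros_like(d); w[v-20:v+20,u-14:u+14]=1; d=np.clip(d,0,None)*w
        return np.clip(d/np.percentile(d[d>20],60),0,1)
    O={c:orange(c) for c in ims}
    hk=lambda q,cs:sum(((gaussian_filter(hullmask(place(box(26,20,66,126),q[0],q[1],0,q[2]),c),.6)-O[c])**2).sum() for c in cs)
    for cs in(("scene","top"),("scene",),("top",)):
        for y in(-.54,-.54+np.pi/2):
            r=nm(hk,[452,321,y],[4,4,.1],args=(cs,)); print('handle',cs,r.x.round(2),round(r.fun,1), round(nm(lambda q:hk([*q,y],cs),[452,321],[4,4]).fun,1))
E
python3 fit2.py
```

```text
cover [ 5.65091e+02 -2.71990e+01  1.09931e+02  3.10000e-02] 19.71941368761619
scene only (z fixed) [ 5.6448e+02 -2.5917e+01  3.5000e-02] 1.7450758382627167
top only (z fixed) [ 5.65445e+02 -2.77020e+01  3.40000e-02] 15.42669296089561
left slot mouth [557.   52.6 118.2] [array([299.1, 228.6]), array([250.8, 201.7])]
[(np.float64(68.7167585004805), np.float64(0.9), 1.5, 1.5), (np.float64(68.7646674680359), np.float64(0.92), 1.5, 1.5), (np.float64(68.81439614271986), np.float64(0.88), 1.5, 1.5), (np.float64(68.93981333667494), np.float64(0.94), 1.5, 1.5)]
right slot mouth [ 561.9 -107.3  118.2] [array([244.1, 205.5]), array([317.3, 200.4])]
[(np.float64(70.54098435459629), np.float64(1.14), 1.5, 1.5), (np.float64(70.607417153554), np.float64(1.12), 1.5, 1.5), (np.float64(70.65976737159461), np.float64(1.16), 1.5, 1.5), (np.float64(70.83983406617944), np.float64(1.1), 1.5, 1.5)]
handle ('scene', 'top') [ 4.5146e+02  3.2394e+02 -2.0000e-02] 74.7 105.1
handle ('scene', 'top') [450.82 323.5    1.09] 115.1 113.5
handle ('scene',) [450.77 323.67  -0.  ] 27.8 50.8
handle ('scene',) [451.4  323.99   0.47] 31.5 57.9
handle ('top',) [451.67 322.96  -0.52] 53.3 53.6
handle ('top',) [451.42 323.72   1.29] 51.9 55.7
```

```bash
python3 - <<'E'
from fit import *
out=[]
for c,(u,v) in(("top",(148,243)),("scene",(422,262))):
    a=np.ascontiguousarray(ims[c][v-22:v+22,u-22:u+22]); a=np.clip(a*1.4,0,255).astype(np.uint8)
    z=cv2.resize(a,(396,396),interpolation=cv2.INTER_CUBIC)
    row=[]
    for y in(-.54,1.03):
        w=z.copy(); 
        for zz in(66,126):
            q=np.array([proj(p,c) for p in place(np.array([[13,10,zz],[-13,10,zz],[-13,-10,zz],[13,-10,zz]]),451.3,322.3,0,y)]); q=(q-[u-22,v-22]+.5)*9
            cv2.polylines(w,[q.astype(np.int32)],True,(0,255,255))
        row.append(w)
    out.append(np.hstack(row))
save('c3.png',cv2.resize(np.vstack(out),(600,600)))
E
```

```text
(no output)
```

View pics/c3.png

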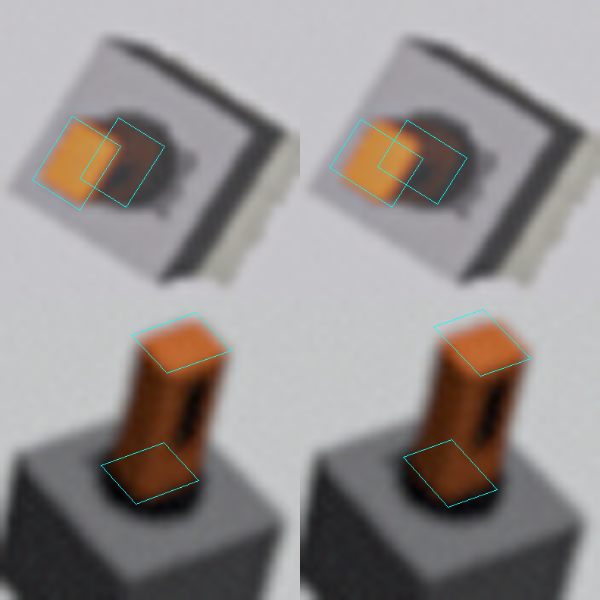

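The left overlay, yaw −0.54, matches the handle (top ~(150,245), scene ~(424,257)): it has the full handle size, its flange sits on the holder and its long side follows the model. This is the right key, so I'll check IK before moving.

```bash
cat > k.py <<'E'
from h import *
KX,KY,KYAW=451.3,321.8,-.54
C=np.array([565.1,-27.3,108.5]); YAW=.033; GZ=65   # TCP at key z=65
RC=(Rn.from_euler('z',YAW)*Rn.from_euler('y',-.6))
N=RC.apply([0,0,1])
def mouth(s): return C+RC.apply([0,s,10])
def rv(R): return R.as_rotvec()
def hold_rot(pi): return rv(Rn.from_euler('z',KYAW+pi)*Rn.from_euler('x',np.pi))
def scr_rot(th): return rv(RC*Rn.from_euler('z',th)*Rn.from_euler('x',np.pi))
TH={80:.9,-80:1.14}
def st():
    o=robot.observe(); f=np.array(o["contact_force"]); print('t%.2f'%o["t"],np.round(o["tcp_pos"],1),'F',f.round(1),'M',np.round(o["wrist_torque"],2),'g%.3f %.1f'%(o["grip_width"],o["grip_force"]))
    return o
E
python3 - <<'E'
from k import *
for pi in(0,np.pi):
    q=kin.ik([KX,KY,15+GZ],hold_rot(pi)); print('hold',pi,None if q is None else np.round(q,2))
for s in(80,-80):
    print(mouth(s).round(1))
    for pi in(0,np.pi,-np.pi):
        for th in(TH[s],-.25):
            q=kin.ik(mouth(s)+N*(GZ-5),scr_rot(th+pi)); print(s,pi,th,None if q is None else np.round(q,2))
E
```

```text
hold 0 [-1.19  0.56  0.66  1.97 -0.49  0.77 -2.36]
hold 3.141592653589793 [ 0.05  0.74 -0.98  1.89  0.77  0.94 -0.28]
[556.8  52.5 116.8]
80 0 0.9 [ 0.34  0.17 -0.6   2.37  1.42  0.21 -2.21]
80 0 -0.25 [ 0.79  0.31 -1.11  2.35  1.51  0.38  2.9 ]
80 3.141592653589793 0.9 [ 0.2   0.16 -0.46  2.37  1.39  0.18  0.94]
80 3.141592653589793 -0.25 [ 0.68  0.26 -0.97  2.35  1.49  0.32 -0.24]
80 -3.141592653589793 0.9 [ 0.2   0.16 -0.46  2.37  1.39  0.18  0.94]
80 -3.141592653589793 -0.25 [ 0.68  0.26 -0.97  2.35  1.49  0.32 -0.24]
[ 562.1 -107.4  116.8]
-80 0 1.14 [ 0.24  0.16 -0.01  2.35 -1.26  0.15  1.05]
-80 0 -0.25 [ 0.24  0.16 -0.01  2.35 -1.26  0.15 -0.34]
-80 3.141592653589793 1.14 [ 1.36  0.51 -1.31  2.3   1.4   0.34  1.7 ]
-80 3.141592653589793 -0.25 [ 1.36  0.51 -1.31  2.3   1.4   0.34  0.31]
-80 -3.141592653589793 1.14 [ 1.36  0.51 -1.31  2.3   1.4   0.34  1.7 ]
-80 -3.141592653589793 -0.25 [ 1.36  0.51 -1.31  2.3   1.4   0.34  0.31]
```

```bash
python3 - <<'E'
from k import *
p=robot.observe()["tcp_pos"]
robot.servo_line([p[0]+40,p[1]+60,330],feed=300)
robot.movep([KX,KY,300],hold_rot(np.pi)); st()
grip(.65,60)
robot.servo_line([KX,KY,150],feed=250); st()
robot.servo_line([KX,KY,15+GZ],feed=100); o=st(); print(np.round(o["joints"],2))
save('g0.png',viewer.read_camera("top")); im=viewer.read_camera("scene"); save('g1.png',cv2.resize(np.ascontiguousarray(im[190:310,340:500]),(800,600),interpolation=cv2.INTER_CUBIC))
E
```

```text
t5.33 [452.  321.  299.8] F [-0.3 -0.5 -0.6] M [ 0.03 -0.14  0.05] g1.000 0.0
t6.71 [451.7 322.8 151.2] F [ 0.2 -0.2  0.4] M [ 0.03 -0.15  0.  ] g0.643 0.0
t7.56 [451.4 322.3  80.3] F [-0.5  0.7 -0.9] M [ 0.05 -0.12  0.03] g0.652 0.0
[ 0.04  0.74 -0.98  1.89  0.76  0.94 -0.27]
```

View pics/g1.png

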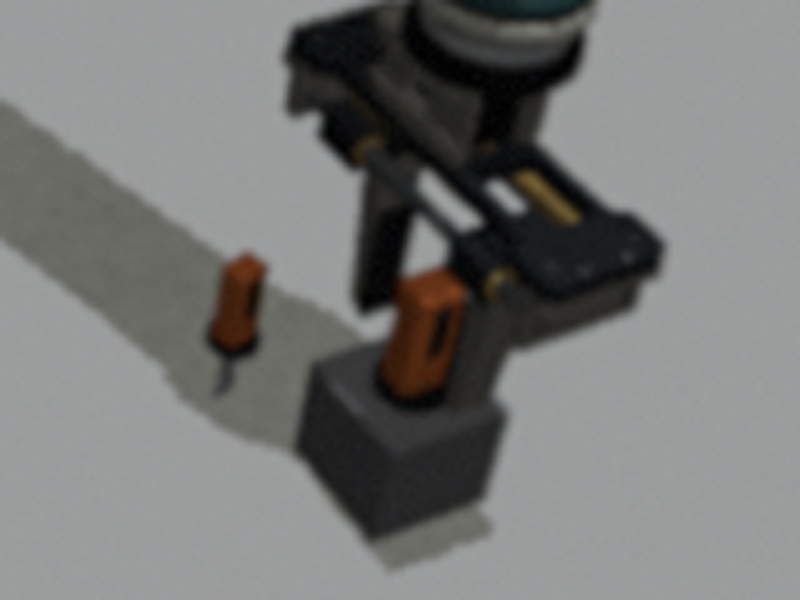

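The fingers straddle the 20 mm flats (crop ~(430,330)), clear of the small key (crop ~(240,300)). I'll grip, lift and move above the left screw.

```bash
python3 - <<'E'
from k import *
grip(0,60); o=st(); print(o["grip_width"]*92)
robot.servo_line([KX,KY,185],feed=150); st()
robot.servo_line([KX,KY-60,230],feed=250)
robot.movep(mouth(80)+N*(GZ+30),scr_rot(TH[80]+np.pi)); robot.hold(.15); o=st(); print(np.round(o["joints"],2))
a=viewer.read_camera("top"); b=viewer.read_camera("scene"); save('s0.png',a); save('s1.png',b)
cr=lambda im,c,P,w,h:cv2.resize(np.ascontiguousarray(im[int(P[1])-h:int(P[1])+h,int(P[0])-w:int(P[0])+w]),(400,600),interpolation=cv2.INTER_CUBIC)
P=mouth(80)+N*40
save('s2.png',np.hstack([cr(a,"top",proj(P,"top"),32,48),cr(b,"scene",proj(P,"scene"),32,48)]))
E
```

```text
t8.34 [451.4 321.9  80.1] F [0.5 0.6 0.3] M [ 0.02 -0.19  0.02] g0.215 60.0
19.739441949196955
t9.19 [451.  321.1 184.2] F [-0.5 -0.2 -1.3] M [ 0.01 -0.15  0.01] g0.215 60.0
t10.81 [504.   52.2 195.8] F [ 0.6 -0.7 -1.5] M [0.06 0.55 0.01] g0.214 60.0
[ 1.11  0.37 -1.47  2.35  1.38  0.49  1.06]
```

View pics/s2.png

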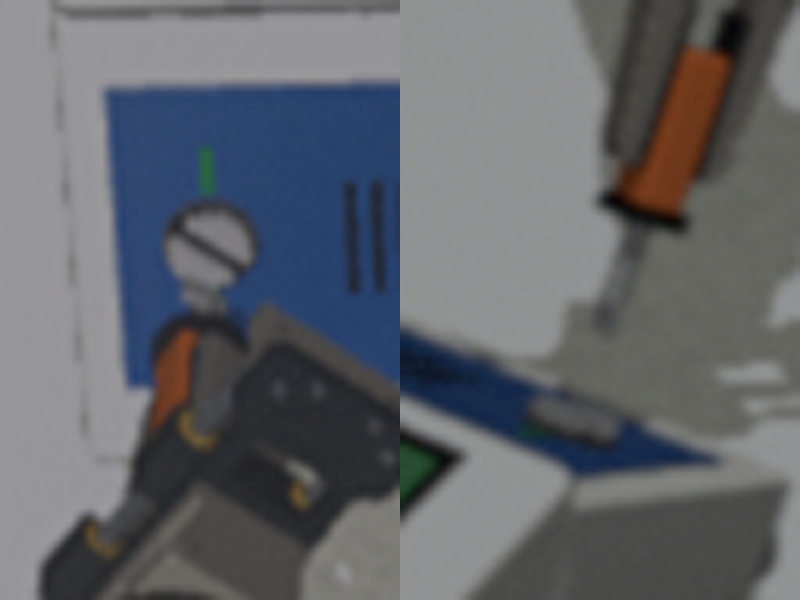

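Blade points at the left head (top crop (210,245)) and the slot angle agrees with about 0.9. Descending by feel.

```bash
cat >> k.py <<'E'
def fn(): 
    o=robot.observe(); return float(np.array(o["contact_force"])@N), float((np.array(o["tcp_pos"])))if 0 else float((np.array(o["tcp_pos"])-C)@N)-10, o
def down(s,th,f0,off=(0,0),lo=-7,start=4,fmax=9):
    """step down over screw s; off = offset in cover frame (x,y). returns blade height over head top"""
    base=mouth(s)+RC.apply([off[0],off[1],0])
    robot.servo_line(base+N*(GZ+start),feed=60,rotation=scr_rot(th+np.pi))
    d=start
    while d>lo:
        d-=1; robot.servo_line(base+N*(GZ+d),feed=25); f,h,o=fn(); print('d%d f%.1f h%.1f'%(d,f-f0,h-GZ),end='; ')
        if f-f0>fmax: break
    print(); return h-GZ
E
python3 - <<'E'
from k import *
robot.hold(.2); f0=fn()[0]; print(f0)
down(80,TH[80],f0); o=st(); print(np.round(o["joints"],2))
E
```

```text
-0.03483831858099604
d3 f-0.5 h3.1; d2 f0.4 h2.0; d1 f-0.5 h0.9; d0 f-1.8 h-0.0; d-1 f-0.0 h-1.0; d-2 f-1.6 h-2.1; d-3 f-1.8 h-3.1; d-4 f-1.8 h-4.0; d-5 f-0.1 h-5.0; d-6 f-0.7 h-6.0; d-7 f15.1 h-6.6; 
t14.44 [523.9  51.6 165. ] F [-9.2 -1.  11.9] M [-0.27  0.84 -0.31] g0.214 60.0
[ 0.92  0.45 -1.3   2.34  1.57  0.53  0.9 ]
```

```bash
cat >> k.py <<'E'
def turn(s,th0,th1,d,off=(0,0),step=.12,mmax=1.0,axis_M0=None):
    base=mouth(s)+RC.apply([off[0],off[1],0])+N*(GZ+d); th=th0
    o=robot.observe(); M0=np.array(o["wrist_torque"]) if axis_M0 is None else axis_M0
    while th>th1+1e-6:
        th=max(th-step,th1); robot.servo_line(base,feed=60,rotation=scr_rot(th+np.pi)); o=robot.observe()
        R=RC.inv()*Rn.from_rotvec(o["tcp_rot"])*Rn.from_euler('x',-np.pi); a=R.as_rotvec(); 
        f=RC.inv().apply(o["contact_force"]); m=RC.inv().apply(np.array(o["wrist_torque"])-M0)
        act=(np.arctan2(R.as_matrix()[1,0],R.as_matrix()[0,0])-np.pi+np.pi)%(2*np.pi)-np.pi
        print('th%.2f act%.2f f%s mN%.2f t%.1f'%(th,act,f.round(1),m[2],o["t"]))
        if abs(m[2])>mmax or np.linalg.norm(f)>45: print('STOP'); break
    return th
E
python3 - <<'E'
from k import *
robot.servo_line(mouth(80)+N*(GZ-6.0),feed=25); st()
turn(80,.9,.3,-6.0); print(np.round(robot.observe()["joints"],2))
E
```

```text
t14.69 [523.6  51.3 165.5] F [-0.  -0.5 -1.1] M [0.06 0.56 0.  ] g0.212 60.0
th0.78 act0.78 f[-0.7  0.6 -0.8] mN-0.06 t15.0
th0.66 act0.66 f[-1.6  1.2 -1.9] mN0.07 t15.2
th0.54 act0.55 f[-2.1  1.6 -1.3] mN0.07 t15.5
th0.42 act0.43 f[-2.   2.6 -2.6] mN0.11 t15.8
th0.30 act0.31 f[-3.1  2.9 -2.9] mN0.07 t16.0
[ 0.93  0.45 -1.31  2.34  1.57  0.54  0.31]
```

```bash
python3 - <<'E'
from k import *
M0=np.array([.06,.56,0])
th=turn(80,.3,0,-6.0,axis_M0=M0); 
turn(80,th,-.4,-6.0,step=.06,mmax=.45,axis_M0=M0); print(np.round(robot.observe()["joints"],2))
E
```

```text
th0.18 act0.19 f[-3.2  3.4 -3.1] mN0.10 t16.3
th0.06 act0.07 f[-3.9  4.  -2.7] mN0.12 t16.6
th0.00 act0.00 f[-3.2  4.9 -3.5] mN0.03 t16.8
th-0.06 act-0.06 f[-3.4  5.  -3.3] mN0.11 t17.1
th-0.12 act-0.12 f[-3.6  5.3 -1.8] mN0.09 t17.3
th-0.18 act-0.18 f[-3.8  4.3 -2.9] mN0.14 t17.6
th-0.24 act-0.24 f[-3.9  5.5 -3.1] mN0.11 t17.8
th-0.30 act-0.30 f[-3.8  4.1 -3.6] mN0.19 t18.1
th-0.36 act-0.36 f[-3.6  5.6 -4.4] mN0.34 t18.3
th-0.40 act-0.39 f[-3.8  5.1 -4.8] mN0.49 t18.6
STOP
[ 0.94  0.47 -1.33  2.34  1.58  0.55 -0.39]
```

Torque climbs past −0.27, so the screw is at its stop. I'll ease back within the play, lift out, look, and move to the right screw.

```bash
python3 - <<'E'
from k import *
robot.servo_line(mouth(80)+N*(GZ-6.0),feed=60,rotation=scr_rot(-.12+np.pi)); st()
robot.servo_line(mouth(80)+N*(GZ+35),feed=90); st()
print(None if kin.ik(mouth(-80)+N*(GZ+12),scr_rot(TH[-80]+np.pi)) is None else 'ok')
robot.movep(mouth(-80)+N*(GZ+35),scr_rot(TH[-80]+np.pi)); robot.hold(.15); o=st(); print(np.round(o["joints"],2))
a=viewer.read_camera("top"); save('r0.png',a)
save('r1.png',cv2.resize(np.ascontiguousarray(a[170:245,230:350]),(800,500),interpolation=cv2.INTER_CUBIC))
E
```

```text
t18.99 [524.   51.2 165.8] F [-1.3  3.  -1.3] M [0.83 0.96 0.6 ] g0.217 60.0
t19.60 [500.9  48.9 199.4] F [-0.4  0.6 -0.9] M [0.01 0.56 0.01] g0.214 60.0
ok
t21.87 [ 505.6 -109.3  199.1] F [-0.1 -0.1 -1.5] M [0.11 0.53 0.02] g0.210 60.0
[-0.61  0.02  0.89  2.41 -0.92  0.24 -2.4 ]
```

View pics/r1.png

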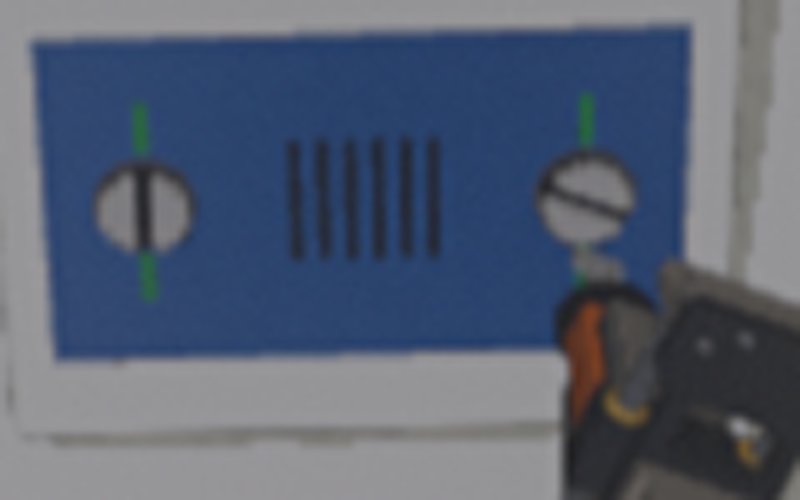

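Left slot (crop (143,207)) is vertical, in line with its green marks. The right slot runs (545,185)–(630,215). Joint 7 can't finish the turn from this arm pose, so I'll use the half-turned grasp.

```bash
sed -i 's/th+np.pi)/th+PI)/g; s/-np.pi+np.pi)%/-PI+np.pi)%/; s/^TH=/PI=np.pi\nTH=/' k.py
python3 - <<'E'
from k import *
for d in(35,4,-6):
    for th in(1.14,.4,-.4):
        q=kin.ik(mouth(-80)+N*(GZ+d),scr_rot(th)); print(d,th,None if q is None else np.round(q,2))
E
```

```text
35 1.14 [-0.61  0.02  0.89  2.41 -0.93  0.24 -2.4 ]
35 0.4 [-0.55  0.02  0.83  2.41 -0.92  0.23 -0.  ]
35 -0.4 [-0.56  0.02  0.84  2.41 -0.92  0.23 -0.8 ]
4 1.14 [-0.16  0.12  0.43  2.38 -1.29  0.22  1.07]
4 0.4 [-0.16  0.12  0.43  2.38 -1.29  0.22  0.33]
4 -0.4 [-0.17  0.12  0.43  2.38 -1.29  0.22 -0.47]
-6 1.14 [ 1.36  0.52 -1.31  2.3   1.41  0.35 -1.45]
-6 0.4 [ 1.36  0.52 -1.31  2.3   1.41  0.35 -2.19]
-6 -0.4 [ 0.24  0.16 -0.01  2.35 -1.27  0.15 -0.48]
```

```bash
python3 - <<'E'
from k import *
robot.goto_joints([1.11,.37,-1.47,2.35,1.38,.49,1.30]); st()
for d in(35,20,12,6):
    q=kin.ik(mouth(-80)+N*(GZ+d),scr_rot(1.14+np.pi)); print(d,None if q is None else np.round(q,2))
for d in(25,14,):
  try:
    robot.servo_line(mouth(0)+N*(GZ+d),feed=150,rotation=scr_rot(1.14+np.pi)); robot.servo_line(mouth(-80)+N*(GZ+12),feed=150); break
  except robot.IKError as e: print(d,e)
o=st(); print(np.round(o["joints"],2))
E
```

```text
t25.01 [506.3  49.1 196.3] F [ 0.  -0.7 -1.4] M [ 0.12  0.6  -0.  ] g0.215 60.0
35 [ 1.57  0.51 -1.52  2.31  1.19  0.4   1.92]
20 [ 1.49  0.53 -1.46  2.31  1.29  0.4   1.82]
12 [ 1.46  0.54 -1.43  2.31  1.34  0.4   1.78]
6 [ 1.43  0.55 -1.4   2.3   1.38  0.4   1.74]
t26.38 [ 518.7 -107.5  180.5] F [ 1.5  0.  -0.8] M [0.1  0.61 0.03] g0.215 60.0
[ 1.46  0.56 -1.45  2.31  1.36  0.42  1.76]
```

```bash
python3 - <<'E'
from k import *
robot.hold(.1); f0=fn()[0]; print(f0)
h=down(-80,TH[-80],f0); o=st(); print(np.round(o["joints"],2))
E
```

```text
-0.09852811526133992
d3 f-0.5 h3.1; d2 f-0.4 h2.0; d1 f-0.3 h1.0; d0 f0.1 h-0.0; d-1 f-0.1 h-1.0; d-2 f-0.8 h-2.0; d-3 f-1.1 h-3.0; d-4 f-0.1 h-4.0; d-5 f-0.5 h-5.0; d-6 f-1.1 h-6.0; d-7 f14.8 h-6.7; 
t29.51 [ 529.3 -108.4  164.9] F [-10.3  -0.4  10.8] M [ 0.01  0.99 -0.06] g0.214 60.0
[ 1.38  0.57 -1.36  2.3   1.46  0.41  1.67]
```

Seated at the same depth as the left one. Now I'll turn it to the stop, with the same check.

```bash
python3 - <<'E'
from k import *
robot.servo_line(mouth(-80)+N*(GZ-6.0),feed=25); o=st(); M0=np.array(o["wrist_torque"])
th=turn(-80,1.14,0,-6.0,step=.2,mmax=.45,axis_M0=M0)
if th<=0.01: turn(-80,th,-.42,-6.0,step=.07,mmax=.45,axis_M0=M0)
print(np.round(robot.observe()["joints"],2))
E
```

```text
t29.76 [ 528.8 -108.6  165.4] F [ 0.6  0.5 -1.1] M [0.04 0.61 0.02] g0.211 60.0
th0.94 act0.94 f[-0.6  0.1 -0.9] mN0.00 t30.1
th0.74 act0.74 f[-1.8  0.3 -1.7] mN0.06 t30.5
th0.54 act0.55 f[-2.   1.2 -2.2] mN0.01 t30.8
th0.34 act0.35 f[-1.8  1.6 -1.8] mN0.05 t31.2
th0.14 act0.15 f[-2.3  2.5 -2.4] mN0.06 t31.5
th0.00 act0.01 f[-2.1  3.  -2.1] mN0.05 t31.8
th-0.07 act-0.07 f[-3.8  3.4 -2.8] mN0.10 t32.0
th-0.14 act-0.14 f[-3.5  4.2 -3.6] mN0.05 t32.3
th-0.21 act-0.21 f[-3.2  4.2 -2.3] mN0.09 t32.5
th-0.28 act-0.28 f[-3.2  5.1 -2. ] mN0.03 t32.8
th-0.35 act-0.34 f[-3.   5.6 -3.3] mN0.26 t33.0
th-0.42 act-0.41 f[-3.3  5.1 -3.1] mN0.50 t33.3
STOP
[ 1.29  0.43 -1.2   2.3   1.32  0.25  0.2 ]
```

```bash
python3 - <<'E'
from k import *
robot.servo_line(mouth(-80)+N*(GZ-6.0),feed=60,rotation=scr_rot(-.12+np.pi)); st()
robot.servo_line(mouth(-80)+N*(GZ+25),feed=90)
p=np.array(robot.observe()["tcp_pos"]); robot.servo_line(p+[-20,30,70],feed=200); st()
robot.movep([KX,KY,200],hold_rot(np.pi)); robot.hold(.2); o=st(); print(np.round(o["joints"],2), (Rn.from_rotvec(hold_rot(np.pi)).inv()*Rn.from_rotvec(o["tcp_rot"])).as_rotvec().round(3))
a=viewer.read_camera("top"); b=viewer.read_camera("scene"); save('e0.png',a); save('e1.png',b)
x=cv2.resize(np.ascontiguousarray(a[170:245,230:350]),(480,300),interpolation=cv2.INTER_CUBIC)
y=cv2.resize(np.ascontiguousarray(a[205:280,100:220]),(480,300),interpolation=cv2.INTER_CUBIC)
z=cv2.resize(np.ascontiguousarray(b[195:315,375:471]),(320,400),interpolation=cv2.INTER_CUBIC)
w=np.zeros((600,800,3),np.uint8); w[:300,:480]=x; w[300:,:480]=y; w[:400,480:]=z; save('e2.png',w)
E
```

```text
t33.75 [ 529.4 -108.8  165.9] F [-1.   3.5 -1.1] M [0.88 0.9  0.6 ] g0.217 60.0Traceback (most recent call last):
  File "<stdin>", line 4, in <module>
cell.IKError: the arm cannot follow that straight line within its joint ranges
```

```bash
python3 - <<'E'
from k import *
o=st(); p=np.array(o["tcp_pos"]); print(np.round(o["joints"],2))
q=kin.ik([KX,KY,200],hold_rot(np.pi)); print(np.round(q,2))
mid=rv(Rn.from_euler('z',.033)*Rn.from_euler('y',-.3)*Rn.from_euler('z',-.12+np.pi)*Rn.from_euler('x',np.pi))
for tgt,r in(([p[0]-20,p[1]+60,p[2]+60],mid),([p[0]-10,p[1]+30,p[2]+40],mid),(mouth(0)+N*(GZ+35),None),(mouth(20)+N*(GZ+25),None)):
    try: robot.servo_line(tgt,feed=180,rotation=r); print('ok',tgt); break
    except robot.IKError: print('no')
o=st(); print(np.round(o["joints"],2)); q=kin.ik([KX,KY,200],hold_rot(np.pi)); print(np.round(q,2))
E
```

```text
t34.24 [ 511.7 -110.9  191.3] F [-0.1 -0.8 -0.5] M [ 0.03  0.56 -0.03] g0.218 60.0
[ 1.5   0.46 -1.43  2.31  1.19  0.34  0.65]
[ 0.23  0.74 -1.32  1.8   0.77  1.23 -0.29]
ok [np.float64(491.71974888098106), np.float64(-50.93751959598103), np.float64(251.2745946531134)]
t35.11 [491.2 -51.2 250.4] F [-0.6 -0.  -0.7] M [-0.    0.24  0.03] g0.216 60.0
[ 1.41  0.37 -1.54  2.09  0.55  0.79  1.06]
[ 0.23  0.76 -1.34  1.8   0.78  1.24 -0.3 ]
```

```bash
python3 - <<'E'
from k import *
robot.movep([KX,KY,200],hold_rot(np.pi)); robot.hold(.2); o=st(); print(np.round(o["joints"],2), (Rn.from_rotvec(hold_rot(np.pi)).inv()*Rn.from_rotvec(o["tcp_rot"])).as_rotvec().round(3))
a=viewer.read_camera("top"); b=viewer.read_camera("scene"); save('e0.png',a); save('e1.png',b)
x=cv2.resize(np.ascontiguousarray(a[170:245,230:350]),(480,300),interpolation=cv2.INTER_CUBIC)
y=cv2.resize(np.ascontiguousarray(a[205:280,100:220]),(480,300),interpolation=cv2.INTER_CUBIC)
z=cv2.resize(np.ascontiguousarray(b[195:315,375:471]),(320,400),interpolation=cv2.INTER_CUBIC)
w=np.zeros((600,800,3),np.uint8); w[:300,:480]=x; w[300:,:480]=y; w[:400,480:]=z; save('e2.png',w)
E
```

```text
t36.72 [452.2 320.5 200.2] F [-0.6  0.7 -0.8] M [ 0.03 -0.13 -0.  ] g0.211 60.0
[ 0.24  0.76 -1.34  1.8   0.78  1.24 -0.3 ] [-0.    -0.001  0.002]
```

View pics/e2.png

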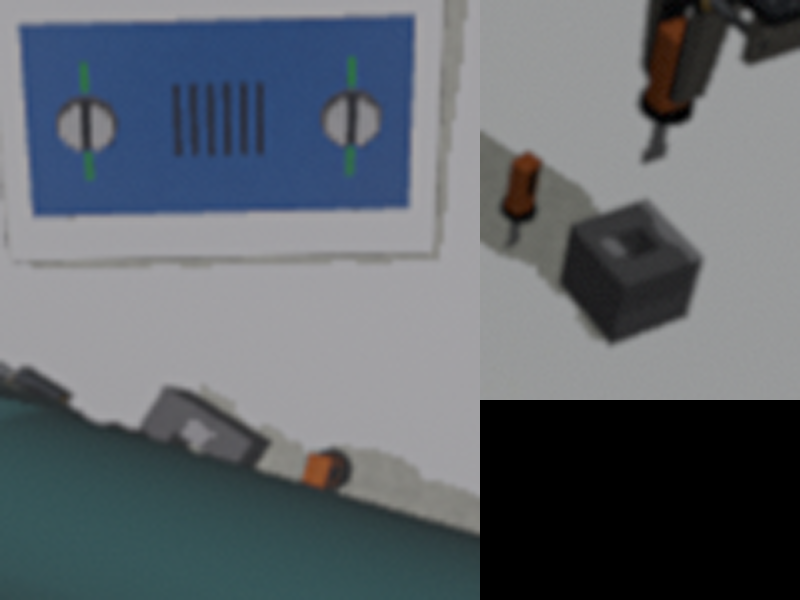

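Both slots ((87,125) and (351,120)) are in line with their green marks. The key hangs upright over the open holder mouth (scene crop (635,240)). Lowering by feel.

```bash
python3 - <<'E'
from k import *
f0=np.array(robot.observe()["contact_force"])
robot.servo_line([KX,KY,130],feed=150); robot.hold(.1)
z=130; 
while z>76:
    z-= 6 if z>90 else 1
    robot.servo_line([KX,KY,z],feed=60 if z>90 else 25); f=np.array(robot.observe()["contact_force"])-f0
    if np.linalg.norm(f)>5: print(z,f.round(1)); break
st()
E
```

```text
79 [-1.2 -1.3  8.7]
t41.67 [451.4 321.9  80. ] F [-1.2 -1.6  7.4] M [-0.5   0.21 -0.04] g0.216 60.0
```

```bash
python3 - <<'E'
from k import *
robot.servo_line([KX,KY,79.8],feed=25)
grip(.6); st()
robot.servo_line([KX,KY,200],feed=200); 
robot.movep([KX-60,KY-40,320],hold_rot(np.pi)); st()
b=viewer.read_camera("scene"); a=viewer.read_camera("top")
for n in("sharps_pot","tube_rack","specimen_cup","key"):
    for c in("scene","top"):
        for d in viewer.pinpoint(n,c)[:2]: print(n,c,round(d["confidence"],2),toworld(d["at"],c).round(1))
save('f.png',np.hstack([cv2.resize(np.ascontiguousarray(b[170:395,130:450]),(800,562),interpolation=cv2.INTER_CUBIC)]))
E
```

```text
t42.60 [451.3 321.8  79.8] F [-0.4 -0.6  0.5] M [ 0.04 -0.08 -0.01] g0.597 0.0
t43.97 [392.  280.8 318.6] F [-0.2 -0.5 -0. ] M [ 0.   -0.1   0.03] g0.602 0.0
sharps_pot scene 0.77 [ 460.1 -326.9   -2.9]
sharps_pot top 0.83 [ 461.1 -328.4    3.9]
tube_rack scene 0.57 [681.7 374.2   5. ]
tube_rack top 0.64 [687.3 373.3   1.2]
specimen_cup scene 0.61 [ 680.5 -357.4    1.5]
specimen_cup top 0.64 [ 688.3 -360.5    1.8]
key scene 0.73 [ 563.3 -109.2  114.6]
key scene 0.57 [450.1 321.8  12.5]
key top 0.74 [ 562.2 -107.5  114.5]
key top 0.71 [450.5 318.6  13.3]
```

View pics/f.png

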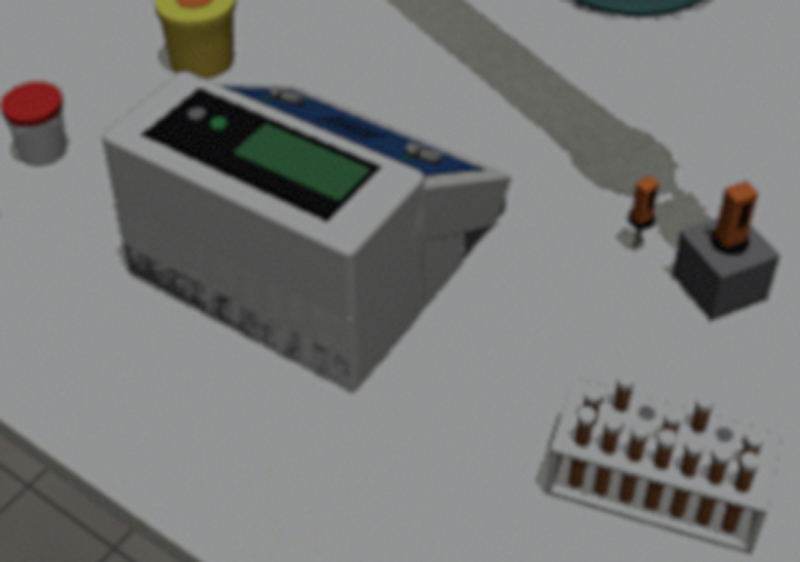

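The key stands upright in its holder (crop (735,230)), and the pot, rack and cup haven't moved. Handing in.

```bash
python3 -c "
from cell import robot
print(robot.job_done())"
```

```text
the job is handed in; nothing more can be done
None
```

Job handed in at about 44 s on the robot's clock, inside the 56 s limit: both cover screws turned to their stops with slots in line with the green marks, the key back upright in its holder and released, bystanders unmoved.

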